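# Release a test cartridge and catch it at the reader's mouth

## Task

Release the test cartridge from the bench reader: press the key beside the chute fully down with one finger while the other finger stands in the chute and catches the cartridge as it springs out, so that it stops short and rests against that finger for a moment. Then let it follow the finger gently down the chute until it lies against the two stops at the bottom, and take the hand away. Do not grip or lift the cartridge, never let it run down the chute by itself, and leave the things standing round the reader where they are.

Things in the scene. Friction and masses are not known exactly. Their poses are not given: they have to be found in the camera images.
- reader: bench cartridge reader, fixed: white housing 188 mm deep, 122 mm wide, 97 mm high, a hood with a display at the back and a sloping grey chute in front, which faces roughly towards the robot. Origin: middle of the underside; x to its back, y to its left (as seen by the robot), z up. The hood starts 10 mm up the slope from the chute's mouth; its top is 97 mm above the bench.
- chute: the reader's chute. Origin: on its floor, at the middle of the mouth. x runs UP the slope into the reader (0.27 rad above level), y to the left, z square off the floor. The open run, 72 mm wide between rails 4 mm thick and 8 mm high, goes down from x = 0 to the stops at x = -75 mm. All of it is slippery. Left of the left rail the housing's sloping top lies 2 mm below the chute floor and carries only the key.
- stop_gap (a point): point on the chute floor midway between the two stops at the bottom of the chute (75 mm down the slope from the mouth). The stops are 6 mm high and 6 mm thick and stand left and right of an open gap 44 mm wide, through which a finger in the middle of the chute can leave while the cartridge stays behind.
- key (a joint): travel of the release key: 0 up, 0.010 m fully down. It slides straight down (vertically) on a return spring, 2 N at the top and 3.5 N at the bottom, plus a little friction of the latch. The latch lets go in the last 2 to 3 mm. The key comes up by itself when let go.
- key_top (a point): middle of the top of the release key, a grey pad 24 x 22 mm with three ribs, parallel to the chute floor, 58 mm to the left of the chute's middle line, at x = -32 mm in the chute. At rest the pad is 14 mm, fully down 5 mm, above the level of the chute floor beside it; a finger in the chute straight across from the key stops the cartridge with its front face about 20 mm out.
- cartridge: white test cartridge in the reader, 80 mm long, 120 g. Only its front bezel (72 mm wide, 16 mm high, 9 mm deep) shows at the mouth; the body behind is 56 mm wide, 14 mm high. Origin: middle of the lower edge of its front face; x runs back through it, z off the chute floor. Latched, its origin is at the chute's origin. At the end its front face lies against the stops, at x = -75 mm in the chute.
- ejector (a joint): travel of the damped spring ejector behind the cartridge: 0 while latched, 0.030 m when it has shoved the cartridge out (3 N falling to 1 N, about 0.25 m/s); from there the cartridge slides on by its own weight. The latch tooth is a 4 mm upright before the bezel's left end; once the front face is 17 mm out the bezel has passed it and the key may come up.
- spare: a second, identical cartridge lying flat on the bench to the right of the reader (bystander). Origin as for the cartridge.
- timer: white bench timer, 22 x 62 x 60 mm, standing behind and right of the reader (bystander). Origin: middle of its underside.
- dropper: amber dropper bottle, 38 mm across, 99 mm high, behind the reader (bystander). Origin: middle of its underside.
- weighing: small glass weighing bottle, 37 mm across, 47 mm high, left of the reader (bystander). Origin: middle of its underside.
- crucible: white lidded crucible, 41 mm across, 39 mm high, left of the chute (bystander). Origin: middle of its underside.
- petri: glass petri dish, 95 mm across, 16 mm high, away to the right (bystander). Origin: middle of its underside.
Not all that is in view belongs to the job. Leave any purple or turquoise look-alike of the cartridge alone.

How it is judged (in metres and radians):
On the way:
1. the cartridge has sprung out and is stopped by a finger in the upper part of the chute, its front face 12 to 50 mm out of the mouth (x of cartridge in the frame of chute between -0.05 and -0.012 m and contact force between the fingers and cartridge above 0.03 N and linear speed of cartridge below 0.03 m/s), for 0.2 s.
At the end, for the whole second after the job is handed in: the cartridge lies flat in the chute at rest against the two stops (front face within 6 mm of them, within 8 mm of the middle line) and the key is up (x of cartridge in the frame of chute between -0.08 and -0.069 m and y of cartridge in the frame of chute between -0.008 and 0.008 m and z of cartridge in the frame of chute between -0.003 and 0.003 m and angle between the z axis of cartridge and the z axis of chute, either way round below 0.06 rad and linear speed of cartridge below 0.01 m/s and value of joint key below 0.002 m); the robot touches nothing.
It fails at once if the cartridge is lifted off the chute floor (more than 8 mm) (z of cartridge in the frame of chute above 0.008 m).
It fails at once if the cartridge runs down the lower part of the chute by itself (faster than 0.2 m/s, more than 50 mm out) (x of cartridge in the frame of chute below -0.05 m and linear speed of cartridge above 0.2 m/s).
It fails at once if one of the things round the reader (spare cartridge, timer, dropper bottle, weighing bottle, crucible, petri dish) is moved by more than 15 mm (distance of any of spare, timer, dropper, weighing, crucible, petri from where it was at the start of the episode above 0.015 m).
It also fails if it takes over 35 s, if anything falls off the work surface, if the arm or the gripper's body presses on something with over 40 N, if the wrist force passes 120 N, or if a joint passes its speed limit or range.

## Robot

A 6-joint arm with a two-finger parallel gripper is mounted at the origin on the work surface; the furniture and walls round the work are solid. World frame = base frame: x ahead of the robot, y to its left, z up, the work surface at z = 0. Lengths are in mm, angles in rad, forces in N, time in s.
With the tool pointing down it reaches from about 275 to 750 mm from the base axis. Payload 10.2 kg.
Tool frame: the origin (TCP) lies between the finger pads; the fingertips stand 17 mm ahead of it and the grasp point (between the pads) lies 2 mm behind it (tips_ahead is the distance from the TCP to the fingertips, in mm); z points along the fingers, y is the line along which they close (so a half turn about z gives the same grasp; the last joint's range is limited). The gripper opens to 85 mm and grips with 20 to 120 N. Pads are 22 mm wide; open, the fingers measure 114 mm over their backs; the gripper's body (76 mm by 85 mm) begins 54 mm behind the grasp point. The pads swing forward as they close: fully open they stand 13 mm farther back than shut.
Start: joints at [0.943, 0.313, 1.498, -0, 1.331, -0.223], TCP at [206.776, 482.571, 248.294] pointing down, gripper open.
Joint ranges: [-2.94, 2.94], [-0.97, 2.17], [0.19, 2.56], [-1.23, 4.37], [0.02, 3.11], [-2.88, 2.88]. Speed limits (rad/s): [2.39, 2.39, 3.01, 3.14, 3.14, 3.14].

## Interface

Orientations are given as a unit quaternion [w, x, y, z].
In Python, from rig import sense, capture, finish_job, boxes_of, tips_ahead gives the robot as it stands.
- The arm moves only by the tool drive_tool, never from a script. Its argument "commands" is text: rows parted by semicolons, each of 7 numbers parted by spaces: the shift along the world's x, y, z in units of 0.1 m (1.0 is 0.1 m), then the turn, a rotation vector about the world's x, y, z in units of pi/4 rad (1.0 is pi/4 rad), then the opening in per cent of the stroke, from 0 (shut) to 100 (fully open). A call has 1 to 20 rows; each row shifts and turns the commanded pose from where the row before left it; what a row does not reach is not made up. A row lasts 1/12 s, in which the tool goes at most 41.7 mm and 7.16 degrees, less where a joint would pass 70% of its speed; a pose out of reach is approached as far as the arm can. A call with a number of a shift or a turn outside -1 to 1 is refused whole. A call with a gripper value outside its range is refused whole. The fingers move at their own pace and stop on an object; "force" is the grip in N (left out, the last holds). Time passes only in rows, so rows that do not move let the fingers close. It gives the time, the measured TCP pose, the force, the opening and the grip force at its end, in the units of the state.
- sense(): the state, without advancing time (a new reading comes with each control period).
- capture(name): name is "side" or "top"; returns a dict with "pixels" (420x560x3 uint8, blue, green, red), "fov_y" (degrees; the focal length in pixels is half the picture's height over the tangent of half this angle, whatever the lens; pixels are square), "cx", "cy" (the principal point, pixels), "position" and "attitude" of the camera in the world. Camera axes: x right, y down, z forward; pixel columns grow to the right and rows downward; lengths in mm; the calibration is good to about 2 mm. A picture is of the moment at which its call begins. There is no depth.
- finish_job(): hands the job in; it is judged then, once.
Trained networks look in a picture, given as the dict that the camera call returned (one of the last four; its "shot" number tells which), for a name from the list of things; names that differ only in an ending like _2 or _b are one class to them, and where a whole thing is asked for, a point or a joint stands for the part that bears it (a point fixed in the world has none). Each returns a list of dicts, best first, with "confidence" (0 to 1); they miss things now and then, are a little off and sometimes report something else, mostly with a low value. They report only what shows in the picture. A call takes as long as a camera call. They do not tell look-alikes from the thing itself.
- boxes_of(picture, name): "position" ([column, row] in pixels, amid what is visible of it).
The state is a dict: "time_s": time; "joints": joint angles; "dq": joint speeds; "tau": joint torques, N m; "eef_pos": TCP position; "ee_rot": TCP orientation; "force": force on the tool from outside, world axes, zero at the start; "wrist_torque": the same for the moment, N m; "grip_width": opening from 0.0 (shut) to 1.0 (fully open); "grip_force": force on a finger pad.
Only numpy, scipy, OpenCV 4.12 (cv2) and the standard library are available. Lean on these libraries where they do the work, as an engineer would, in place of code of your own. Each camera call takes 0.05 s, during which the arm holds its last target. There are 200 camera calls.

## Working session

There is one attempt and no reset: what is moved stays moved. The work goes in short steps, Python scripts to look and compute and a tool call to move; the robot and the scene stay as the last step left them, time stands still between calls to the robot, and variables do not carry over. Pictures are saved under pics/ and viewed, at most 10 in all, crops included, and the job is handed in when it is done.

Besides the shell and the picture viewer there is one more tool, called after "Emit:" as name(argument=value, ...) on one line, values as JSON. drive_tool: Moves the arm, as the interface text tells. Shifts and turns lie within -1 to 1; 1 stands for 0.1 m of shift or pi/4 rad of turn. Its arguments: {"type":"object","properties":{"commands":{"type":"string"},"force":{"type":"number"}},"required":["commands"]}

```bash
mkdir -p pics; ls
cat > h.py <<'E'
import numpy as np, cv2
from rig import *
from scipy.spatial.transform import Rotation as R
def rot(p):
    a=np.array(p["attitude"],float)
    return a if a.shape==(3,3) else R.from_quat([a[1],a[2],a[3],a[0]]).as_matrix()
def foc(p): return p["pixels"].shape[0]/2/np.tan(np.radians(p["fov_y"])/2)
def ray(p,uv):
    f=foc(p); d=rot(p)@np.array([(uv[0]-p["cx"])/f,(uv[1]-p["cy"])/f,1]); return np.array(p["position"]),d/np.linalg.norm(d)
def atz(p,uv,z):
    o,d=ray(p,uv); return o+d*(z-o[2])/d[2]
def proj(p,X):
    c=(np.atleast_2d(X)-p["position"])@rot(p); return np.c_[c[:,0]/c[:,2]*foc(p)+p["cx"],c[:,1]/c[:,2]*foc(p)+p["cy"]]
E
python3 - <<'E'
from h import *
for n in("side","top"):
    p=capture(n); print(n,p["fov_y"],p["cx"],p["cy"],p["position"],p["attitude"])
    cv2.imwrite(f"pics/{n}0.png",p["pixels"])
    for k in("reader","chute","key_top","cartridge","spare","crucible","weighing"):
        print(k,[(np.round(b["position"]).tolist(),round(b["confidence"],2)) for b in boxes_of(p,k)[:3]])
print(sense(), tips_ahead)
E
```

```text
pics
side 49.98283166051612 285.50238567442875 210.175347806971 [  153.78289745 -1004.39533818   927.39689077] [-0.43449858  0.89053851 -0.11996242  0.06132837]
reader [([299.0, 189.0], 0.77)]
chute [([285.0, 191.0], 0.59), ([308.0, 222.0], 0.5)]
key_top []
cartridge [([232.0, 182.0], 0.55), ([289.0, 191.0], 0.54), ([330.0, 303.0], 0.33)]
spare [([310.0, 223.0], 0.85)]
crucible [([262.0, 180.0], 0.65)]
weighing []
top 45.574999708956966 276.62505405444887 207.8068912685392 [ 280.28753825   42.37164858 1255.3339432 ] [-0.05056924  0.70841371 -0.70149291  0.05916474]
reader [([201.0, 184.0], 0.8)]
chute [([210.0, 204.0], 0.83)]
key_top [([172.0, 178.0], 0.74), ([189.0, 208.0], 0.61), ([208.0, 203.0], 0.46)]
cartridge [([164.0, 266.0], 0.79), ([211.0, 194.0], 0.67), ([157.0, 336.0], 0.66)]
spare [([260.0, 183.0], 0.78)]
crucible [([166.0, 215.0], 0.52)]
weighing [([173.0, 179.0], 0.65)]
{'time_s': 0.8, 'joints': array([ 9.42572563e-01,  3.12891381e-01,  1.49771903e+00,  3.72690528e-05,
        1.33099620e+00, -2.23381488e-01]), 'dq': array([ 0.00021714, -0.00023135,  0.0002652 , -0.00011485,  0.00092005,
       -0.00017696]), 'tau': array([-7.34760088e-04, -4.12142551e+01, -2.59883469e+01, -1.31672373e-04,
        5.54948019e-04,  1.22270092e-05]), 'eef_pos': array([206.77876029, 482.56514236, 248.29141702]), 'ee_rot': array([-1.93672644e-05,  2.01045959e-01,  9.79581810e-01,  1.12180644e-06]), 'force': array([0.10508155, 0.35089068, 0.75694297]), 'wrist_torque': array([ 0.02469473, -0.05635373, -0.03046146]), 'grip_force': 0.0, 'grip_width': 0.999504233663975} 17.0
```

Run:
```python
import cv2
a=cv2.imread("pics/top0.png");b=cv2.imread("pics/side0.png")
cv2.imwrite("pics/top0c.png",cv2.resize(a[120:280,110:310],None,fx=4,fy=3.75,interpolation=cv2.INTER_CUBIC) if 0 else cv2.resize(a[125:270,110:303],None,fx=4,fy=4,interpolation=cv2.INTER_CUBIC))
cv2.imwrite("pics/side0c.png",cv2.resize(b[110:260,220:400],None,fx=4,fy=4,interpolation=cv2.INTER_CUBIC))
```

```text
(no output)
```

View pics/top0c.png

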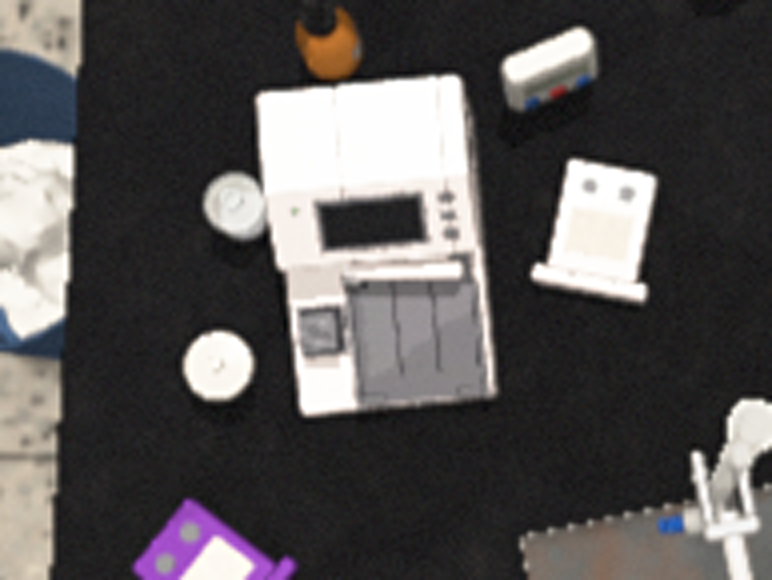

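View pics/side0c.png

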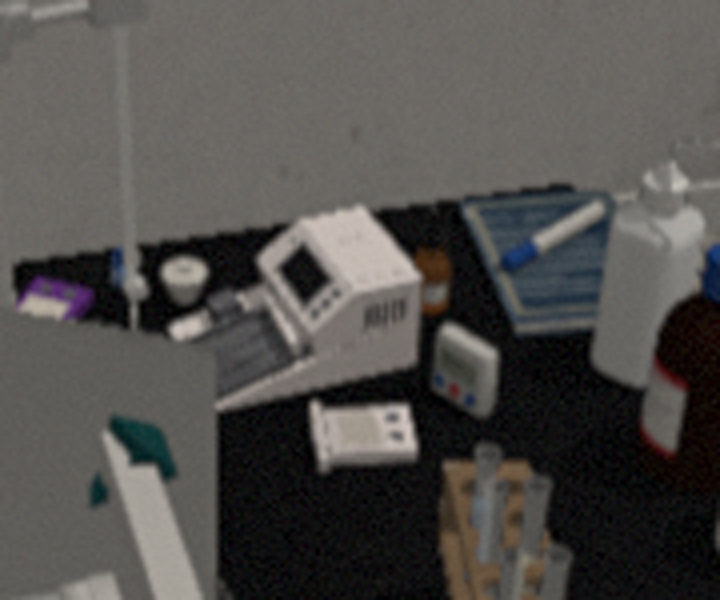

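```bash
cat > fit.py <<'E'
from h import *
from scipy.optimize import least_squares
import json
T=capture("top");S=capture("side")
def frames(q):
    x,y,yaw,x0,z0=q
    Rr=R.from_euler("z",yaw).as_matrix(); Rc=Rr@R.from_euler("y",-0.27).as_matrix()
    return np.array([x,y,0]),Rr,np.array([x,y,0])+Rr@np.array([x0,-21,z0]),Rc
tp=lambda u,v:np.array([110+u/4-.375,125+v/4-.375]); sp=lambda u,v:np.array([220+u/4-.375,110+v/4-.375])
# (cam, pixel, frame, local point)
kc=[(-44,70),(-20,0)]
obs=[(T,tp(258,92),'r',(94,61,97)),(T,tp(462,77),'r',(94,-61,97)),
(T,tp(300,309),'c',(-21,69,14)),(T,tp(341,306),'c',(-21,47,14)),(T,tp(346,354),'c',(-43,47,14)),(T,tp(305,357),'c',(-43,69,14)),
(T,tp(304,415),'r',(-94,61,None)),(T,tp(496,396),'r',(-94,-61,None)),
(T,tp(363,398),'c',(-75,36,0)),(T,tp(482,390),'c',(-75,-36,0)),
(S,sp(418,277),'r',(94,-61,97)),(S,sp(416,370),'r',(94,-61,0)),
(S,sp(218,403),'c',(-79,-40,8)),(S,sp(217,409),'r',(-94,-61,0)),
(T,tp(348,281),'c',(0,36,16)),(T,tp(463,272),'c',(0,-36,16)),]
def res(q,pr=0):
    o,Rr,c,Rc=frames(q); out=[]
    for p,uv,f,l in obs:
        l=list(l)
        if l[2] is None:l[2]=q[4]-0.277*80
        X=o+Rr@l if f=='r' else c+Rc@l
        out.append(proj(p,X)[0]-uv)
    out=np.array(out); 
    if pr: print(np.round(out,1))
    return out.ravel()
c0=atz(T,tp(370,240),50)
r=least_squares(res,[c0[0],c0[1],0,-16,30],loss="soft_l1",x_scale=[10,10,.1,5,5])
print(np.round(r.x,3)); res(r.x,1)
o,Rr,c,Rc=frames(r.x); print("chute",c,"key",c+Rc@[-32,58,14],"gap",c+Rc@[-75,0,0])
for n,l in dict(key=(-32,58,14)).items(): pass
np.savez("f.npz",q=r.x,c=c,Rc=Rc)
for n,uv,z in(("cruc",tp(219,365),39),("weigh",tp(235,203),47)):
    X=atz(T,uv,z);print(n,X, "chuteframe",Rc.T@(X-c))
E
python3 fit.py
```

```text
[ 5.17969e+02  2.07964e+02  7.90000e-02 -1.10750e+01  2.45130e+01]
[[-0.6 -1. ]
 [-0.4 -0.6]
 [ 1.2  2. ]
 [-0.2  2.2]
 [-0.7 -1. ]
 [ 0.7 -1.2]
 [-2.   0.9]
 [-1.5  2.3]
 [ 1.2 -0.4]
 [ 0.1 -0.3]
 [ 1.4 -1.2]
 [ 0.2 -0.9]
 [-0.8 -0.7]
 [-1.8  0.7]
 [ 1.7 -0.2]
 [ 2.2  0.1]]
chute [508.57719615 186.1591333   24.5127637 ] key [469.55495892 241.26529739  29.47015028] gap [436.51754079 180.48359486   4.50790595]
cruc [447.86987095 303.20128133  39.        ] chuteframe [-45.60608826 121.44744689  27.65368185]
weigh [547.62459521 296.03336928  47.        ] chuteframe [ 51.82922042 106.46907325   8.98839538]
```

```bash
cat > go.py <<'E'
import sys
from h import *
d=np.load("f.npz");c,Rc=d["c"],d["Rc"]
def plan(l,tip=tips_ahead):
    s=sense(); q=s["ee_rot"]; Rt=np.c_[-Rc[:,0],Rc[:,1],-Rc[:,2]]
    X=c+Rc@(np.array(l,float)+[0,0,tip]); 
    rv=(R.from_matrix(Rt)*R.from_quat([q[1],q[2],q[3],q[0]]).inv()).as_rotvec()
    tips=Rc.T@(s["eef_pos"]-c)-[0,0,tip]
    print("t",s["time_s"],"tip now(chute)",tips.round(1),"shift units",((X-s["eef_pos"])/100).round(3),"turn units",(rv/(np.pi/4)).round(3),"tips",tips_ahead,"w",s["grip_width"],"F",s["force"].round(1))
if __name__=="__main__":
    plan([float(v) for v in sys.argv[1:4]])
    print((Rc/100).round(5).tolist())
E
python3 go.py -36 29 60
```

```text
t 0.9 tip now(chute) [-207.9  319.2  272.7] shift units [ 2.445 -2.718 -1.592] turn units [-0.056 -0.343  0.612] tips 17.0 w 1.0005796616823577 F [-0.1 -1.  -1.1]
[[0.00961, -0.00079, -0.00266], [0.00076, 0.00997, -0.00021], [0.00267, 0.0, 0.00964]]
```

Emit:
drive_tool(commands="0.204 -0.2265 -0.133 -0.005 -0.029 0.051 51;0.204 -0.2265 -0.133 -0.005 -0.029 0.051 51;0.204 -0.2265 -0.133 -0.005 -0.029 0.051 51;0.204 -0.2265 -0.133 -0.005 -0.029 0.051 51;0.204 -0.2265 -0.133 -0.005 -0.029 0.051 51;0.204 -0.2265 -0.133 -0.005 -0.029 0.051 51;0.204 -0.2265 -0.133 -0.005 -0.029 0.051 51;0.204 -0.2265 -0.133 -0.005 -0.029 0.051 51;0.204 -0.2265 -0.133 -0.005 -0.029 0.051 51;0.204 -0.2265 -0.133 -0.005 -0.029 0.051 51;0.204 -0.2265 -0.133 -0.005 -0.029 0.051 51;0.204 -0.2265 -0.133 -0.005 -0.029 0.051 51;0 0 0 0 0 0 51;0 0 0 0 0 0 51;0 0 0 0 0 0 51", force=40)

```text
time_s: 2.15
eef_pos: [451.4, 211.1, 89.0]
ee_rot: [0.137, -0.039, 0.99, 0.004]
force: [0.0, 0.0, 0.2]
grip_width: 0.509
grip_force: 0.0
```

```bash
python3 go.py -38 29 25
python3 - <<'E'
from h import *
d=np.load("f.npz");c,Rc=d["c"],d["Rc"]
T=capture("top");S=capture("side");print(T["position"])
mk=lambda p:[tuple(int(round(4*v)) for v in 0*u+u) for u in proj(p,np.array([c+Rc@np.array(l,float) for l in((0,36,0),(0,-36,0),(-75,36,0),(-75,-36,0),(-32,58,14))]))]
a=[]
for p,(x,y,w,h) in((T,(150,140,100,100)),(S,(240,130,100,100))):
    im=cv2.resize(p["pixels"],None,fx=4,fy=4,interpolation=cv2.INTER_CUBIC)
    for m in mk(p): cv2.circle(im,m,3,(0,0,255),-1)
    a.append(im[y*4:(y+h)*4,x*4:(x+w)*4])
cv2.imwrite("pics/a1.png",np.hstack(a))
E
```

```text
t 2.15 tip now(chute) [-35.8  29.4  59.8] shift units [ 0.072  0.002 -0.342] turn units [0.002 0.006 0.001] tips 17.0 w 0.5089543220657661 F [0.  0.  0.2]
[[0.00961, -0.00079, -0.00266], [0.00076, 0.00997, -0.00021], [0.00267, 0.0, 0.00964]]
[ 280.28753825   42.37164858 1255.3339432 ]
```

View pics/a1.png

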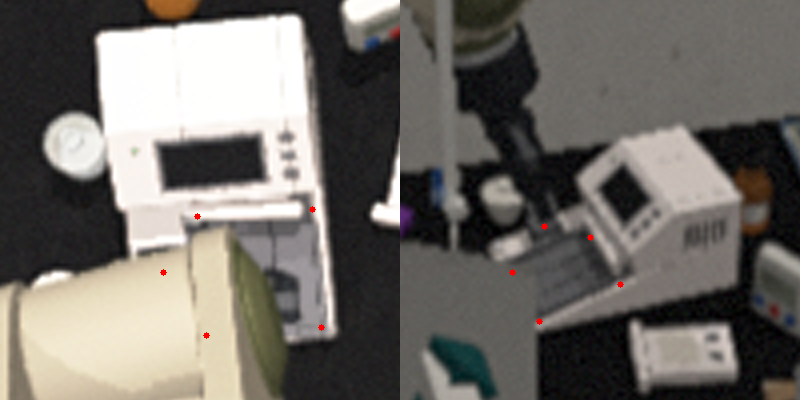

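Emit:
drive_tool(commands="0.011 0.003 -0.046 0 0.001 0 51;0.011 0.003 -0.046 0 0.001 0 51;0.011 0.003 -0.046 0 0.001 0 51;0.011 0.003 -0.046 0 0.001 0 51;0.011 0.003 -0.046 0 0.001 0 51;0.011 0.003 -0.046 0 0.001 0 51;0.011 0.003 -0.046 0 0 0 51;0.011 0.003 -0.046 0 0 0 51;0 0 0 0 0 0 51")

```text
time_s: 3.0
eef_pos: [460.2, 213.1, 51.0]
ee_rot: [0.134, -0.039, 0.99, 0.004]
force: [0.1, -0.3, 0.8]
grip_width: 0.511
grip_force: 0.3
```

```bash
python3 go.py -37 31 15
python3 - <<'E'
from h import *
d=np.load("f.npz");c,Rc=d["c"],d["Rc"]
T=capture("top");S=capture("side");
t=Rc.T@(sense()["eef_pos"]-c)-[0,0,17]
L=[(0,36,16),(0,-36,16),(0,-36,0),(-75,-36,0)]+[(t[0]+dx,t[1]+y,t[2]) for y in(-29,29) for dx in(-11,11)]
a=[]
for p,(x,y,w,h) in((T,(170,170,66,60)),(S,(258,150,66,60))):
    im=cv2.resize(p["pixels"][y:y+h,x:x+w],None,fx=6,fy=6,interpolation=cv2.INTER_CUBIC)
    for i,u in enumerate(proj(p,np.array([c+Rc@np.array(l,float) for l in L]))):
        cv2.circle(im,tuple(int(v) for v in (u-[x,y]+.5)*6),2,(0,0,255) if i<4 else (0,255,0),-1)
    a.append(im)
cv2.imwrite("pics/a2.png",np.hstack(a))
E
```

```text
t 3.0 tip now(chute) [-37.3  30.6  20.8] shift units [ 0.018  0.005 -0.055] turn units [ 0.003 -0.001  0.   ] tips 17.0 w 0.5112141751354956 F [ 0.1 -0.3  0.8]
[[0.00961, -0.00079, -0.00266], [0.00076, 0.00997, -0.00021], [0.00267, 0.0, 0.00964]]
```

View pics/a2.png

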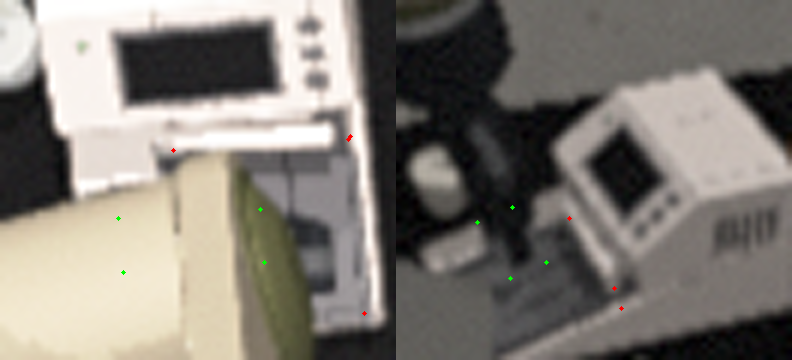

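Emit:
drive_tool(commands="0 0.02 -0.02 0 0 0 51;0 0 -0.02 0 0 0 51;0 0 -0.02 0 0 0 51;0 0 0 0 0 0 51")

```text
time_s: 3.43
eef_pos: [460.3, 215.2, 45.7]
ee_rot: [0.134, -0.039, 0.99, 0.004]
force: [-0.2, 0.5, 1.4]
grip_width: 0.51
grip_force: 0.8
```

Emit:
drive_tool(commands="0 0 -0.02 0 0 0 51;0 0 -0.01 0 0 0 51;0 0 0 0 0 0 51")

```text
time_s: 3.68
eef_pos: [460.3, 215.2, 42.7]
ee_rot: [0.134, -0.039, 0.99, 0.004]
force: [-1.4, -0.0, 3.8]
grip_width: 0.51
grip_force: 1.8
```

Emit:
drive_tool(commands="0 0 -0.02 0 0 0 51;0 0 -0.01 0 0 0 51;0 0 0 0 0 0 51")

```text
time_s: 3.93
eef_pos: [460.6, 215.4, 41.8]
ee_rot: [0.135, -0.039, 0.99, 0.004]
force: [-15.2, -4.1, 31.1]
grip_width: 0.508
grip_force: 17.5
```

Emit:
drive_tool(commands="0 0 0.02 0 0 0 51;0 0 0 0 0 0 51")

```text
time_s: 4.1
eef_pos: [460.5, 215.3, 42.6]
ee_rot: [0.135, -0.039, 0.99, 0.005]
force: [-1.3, 0.1, 2.8]
grip_width: 0.51
grip_force: 1.7
```

Run:
```python
from h import *
T=capture("top");S=capture("side");s=sense();print(s["eef_pos"],s["force"],s["wrist_torque"],s["grip_force"],s["time_s"])
a=[]
for p,(x,y,w,h),g in((T,(178,176,56,60),1),(S,(262,160,56,60),2.0)):
    im=cv2.resize(p["pixels"][y:y+h,x:x+w],None,fx=7,fy=7,interpolation=cv2.INTER_CUBIC)
    a.append(np.clip(im.astype(float)*g,0,255).astype(np.uint8))
cv2.imwrite("pics/a3.png",np.hstack(a))
```

```text
[460.56553961 215.29049221  42.31265959] [-4.92066027 -0.46765694  9.70846861] [0.22120435 0.36562945 0.1601021 ] 5.586679031839594 4.2
```

View pics/a3.png

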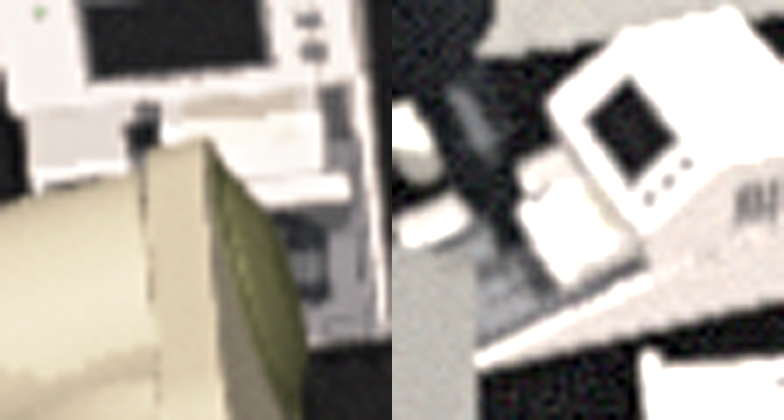

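Emit:
drive_tool(commands="0 0 0 0 0 0 51;0 0 0 0 0 0 51;0 0 0 0 0 0 51;-0.02 -0.002 0.005 0 0 0 51;-0.02 -0.002 -0.003 0 0 0 51;-0.02 -0.002 -0.005 0 0 0 51;-0.02 -0.002 -0.005 0 0 0 51;-0.02 -0.002 -0.005 0 0 0 51;-0.02 -0.002 -0.005 0 0 0 51;-0.02 -0.002 -0.005 0 0 0 51;-0.02 -0.002 -0.005 0 0 0 51;-0.02 -0.002 -0.005 0 0 0 51;0 0 0 0 0 0 51")

```text
time_s: 5.28
eef_pos: [441.7, 213.3, 38.2]
ee_rot: [0.134, -0.039, 0.99, 0.004]
force: [-0.7, -0.2, -0.7]
grip_width: 0.51
grip_force: 0.2
```

Run:
```python
from h import *
T=capture("top");S=capture("side");s=sense();print(s["eef_pos"],s["force"],s["time_s"])
a=[]
for p,(x,y,w,h),g in((T,(178,176,56,60),1),(S,(262,160,56,60),2.0)):
    im=cv2.resize(p["pixels"][y:y+h,x:x+w],None,fx=7,fy=7,interpolation=cv2.INTER_CUBIC)
    a.append(np.clip(im.astype(float)*g,0,255).astype(np.uint8))
cv2.imwrite("pics/a4.png",np.hstack(a))
```

```text
[442.2082313  213.34917521  38.42288269] [ 0.02427347 -0.42953781 -0.73894234] 5.3833
```

View pics/a4.png

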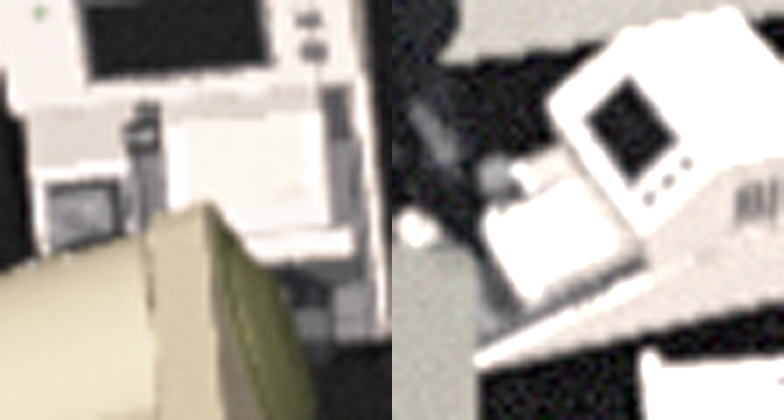

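Emit:
drive_tool(commands="-0.02 -0.002 -0.005 0 0 0 51;-0.02 -0.002 -0.005 0 0 0 51;-0.02 -0.002 -0.005 0 0 0 51;-0.02 -0.002 -0.005 0 0 0 51;-0.02 -0.002 -0.005 0 0 0 51;-0.02 -0.002 -0.005 0 0 0 51;-0.02 -0.002 -0.005 0 0 0 51;-0.02 -0.002 -0.005 0 0 0 51;-0.02 -0.002 -0.005 0 0 0 51;-0.02 -0.002 -0.005 0 0 0 51;-0.02 -0.002 -0.005 0 0 0 51;-0.02 -0.002 -0.005 0 0 0 51;-0.02 -0.002 -0.004 0 0 0 51;-0.02 -0.002 -0.004 0 0 0 51;-0.02 -0.002 -0.004 0 0 0 51;-0.02 -0.002 -0.004 0 0 0 51;-0.02 -0.002 -0.004 0 0 0 51;-0.02 -0.002 -0.003 0 0 0 51;-0.02 -0.002 -0.003 0 0 0 51;-0.02 -0.002 -0.002 0 0 0 51")

```text
time_s: 7.05
eef_pos: [402.2, 209.3, 29.8]
ee_rot: [0.134, -0.039, 0.99, 0.004]
force: [0.2, -0.3, 0.8]
grip_width: 0.513
grip_force: 0.0
```

Emit:
drive_tool(commands="-0.03 0 0 0 0 0 51;-0.03 0 0 0 0 0 51;-0.05 0 0 0 0 0 51;-0.1 0 0.05 0 0 0 51;-0.1 0 0.1 0 0 0 51;-0.15 0 0.15 0 0 0 51;-0.3 0 0.25 0 0 0 51;-0.3 0 0.25 0 0 0 51;-0.3 0 0.25 0 0 0 51;0 0 0 0 0 0 51")

```text
time_s: 7.88
eef_pos: [263.6, 209.8, 138.4]
ee_rot: [0.138, -0.04, 0.99, 0.006]
force: [1.4, 0.3, -0.1]
grip_width: 0.513
grip_force: 0.0
```

Run:
```python
from h import *
T=capture("top");S=capture("side");s=sense();print(s["eef_pos"],s["force"],s["time_s"])
a=[]
for p,(x,y,w,h),g in((T,(178,176,56,60),1),(S,(262,160,56,60),2.0)):
    im=cv2.resize(p["pixels"][y:y+h,x:x+w],None,fx=7,fy=7,interpolation=cv2.INTER_CUBIC)
    a.append(np.clip(im.astype(float)*g,0,255).astype(np.uint8))
cv2.imwrite("pics/a5.png",np.hstack(a))
```

```text
[266.2412568  209.67611082 135.73952318] [ 0.38873025 -0.18006888 -0.73319785] 7.9833
```

View pics/a5.png

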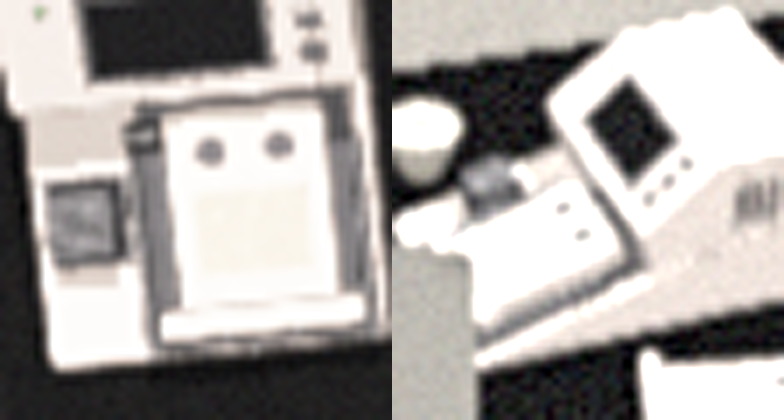

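The cartridge's bezel (crop about 160–368, 320) lies at the bottom of the chute against the stops. The key is up and the hand is clear.

```bash
python3 -c "
from rig import *
print(finish_job())"
```

```text
the job is handed in; nothing more can be done
None
```

The job is handed in: the key was pressed fully down, a finger caught the cartridge about 20 mm out, and the cartridge followed it down to rest against the stops, with the key back up and the hand clear. `finish_job()` returned no verdict, so this rests on the last pictures.

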